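# Uncap the blue-banded gas cylinder whose thread hand is unknown

### The job

We are about to fit the blue-banded soda gas cylinder to the drinks tap. Its steel cap may have a right-hand or a left-hand thread: grip it and try it one way and, if it stays fast, the other, to find which way it loosens, turn it loose that way to its stop or nearly so, then lift it straight up off the neck. Finish still holding the cap in the gripper, level and still, about 8 cm above its seat and over its own cylinder; do not put it down, and leave the yellow-banded cylinder's cap, the lime, the jigger and the steel cup alone.

Things in the scene. Friction and masses are not known exactly. Their poses are not given: they have to be found in the camera images.
- blue_cylinder: Aluminium gas cylinder with a BLUE band, 60 mm in diameter, fixed upright on a black foot (plate 110 x 110 x 12 mm; rubber collar 74 mm wide up to 43 mm high). Nothing of it moves. Origin: centre of the foot's underside, on the cylinder's axis; z up. It trades places (left or right of the robot) with the yellow one.
- blue_seat (a point): Centre of the flat shoulder (53 mm wide) on which the blue cylinder's cap stands: 115 mm above blue_cylinder's origin, on the axis. Above it, hidden in the cap, the neck: 37 mm wide, 27 mm high. The cap must rise 20 mm to come free of the thread and 30 mm to clear the neck.
- yellow_cylinder: The same cylinder and foot with a YELLOW band, to be left capped. Origin and sizes as for blue_cylinder.
- cap: Steel ribbed screw cap on the blue cylinder, 50 mm in diameter (52 over the ribs), 42 mm high, 180 to 360 g, a loose body. Origin: centre of its underside, z up; seated, it lies at blue_seat. A red dash on top points along its own x axis, which starts along blue_cylinder's x axis to within 5 degrees.
- cap_grip (a point): On the cap's axis, 27 mm above its underside: a good TCP height, gripping across the diameter from above. Thread: the tight way stops dead within 5 degrees (springs to 15 if wrenched); the loose way runs easily, without rising, to a stop at 70 degrees; from 50 degrees on it lifts off, before that only 1 mm. The loose way (yaw growing or falling) is unseen and varies.
- spare_cap: The same cap, tight on the yellow cylinder, origin 115 mm above yellow_cylinder's origin. Leave it alone.
- lime: Green lime, about 50 mm, 47 mm high, bystander between the cylinders. Origin: centre of its underside.
- jigger: Brass double-cone jigger, 43 mm in diameter, 95 mm high, bystander at the far left. Origin: centre of its underside.
- cup: Steel cup, 47 mm in diameter, 82 mm high, bystander at the far right. Origin: centre of its underside.
There are look-alikes about, which are no part of the job. Leave any brown or orange look-alike of the cap alone.

How it is judged:
On the way:
1. the cap is turned at least 46 degrees (0.8 rad) from its start while still down on its seat (angle between the x axis of cap and the x axis of blue_cylinder, either way round above 0.8 rad and z of cap in the frame of blue_cylinder below 0.122 m and angle between cap's own z axis and vertical below 0.2 rad), for 0.1 s.
At the end, for the whole second after the job is handed in: The cap is held still (under 20 mm/s) in the fingers (grip over 2 N), 40 to 140 mm above its seat, within 40 mm of its cylinder's axis, tilted less than 15 degrees, touching no part of the cylinder; the yellow cylinder's cap is on its seat (z of cap in the frame of blue_cylinder between 0.155 and 0.255 m and horizontal distance between cap and blue_cylinder below 0.04 m and angle between cap's own z axis and vertical below 0.26 rad and linear speed of cap below 0.02 m/s and contact force between the fingers and cap above 2 N and contact force between cap and blue_cylinder below 0.3 N and distance of spare_cap from where it was at the start of the episode below 0.01 m); the arm keeps its last pose, push and grip.
It fails at once if the yellow cylinder's cap is disturbed (moved 10 mm or turned 0.4 rad) (distance of spare_cap from where it was at the start of the episode above 0.01 m or angle between the x axis of spare_cap and the x axis of yellow_cylinder, either way round above 0.4 rad).
It fails at once if the lime, the jigger or the steel cup is moved 30 mm (distance of any of lime, jigger, cup from where it was at the start of the episode above 0.03 m).
It also fails if it takes over 38 s, if anything falls off the work surface, if the arm or the gripper's body presses on something with over 40 N, if the wrist force passes 120 N, or if a joint passes its speed limit or range.

### The arm

A 6-joint arm with a two-finger parallel gripper is mounted at the origin on a cart in front of the work surface, level with it; the furniture and walls round the work are solid. World frame = base frame: x ahead of the robot, y to its left, z up, the work surface at z = 0. Lengths are in m, angles in rad, forces in N, time in s.
With the tool pointing down it reaches from about 0.35 to 0.85 m from the base axis. Payload 8.1 kg.
Tool frame: the origin (TCP) lies between the finger pads, 19 mm behind the fingertips; this is the grasp point; y points along the fingers, z is the direction in which the jaws open and shut, and the axes are right-handed (so a half turn about y gives the same grasp; the last joint's range is limited). The gripper opens to 93 mm and grips with 3 to 60 N. Pads are 15 mm wide; open, the fingers measure 128 mm over their backs; the gripper's body (75 mm by 188 mm) begins 65 mm behind the grasp point.
Start: joints at [1.174, 0.13, 1.488, -0, 1.523, -0.085], TCP at [0.184, 0.571, 0.237] pointing down, gripper open.
Joint ranges: [-2.96, 2.96], [-0.89, 2.26], [0.02, 2.5], [-1.34, 4.48], [0, 2.73], [-2.66, 2.66]. Speed limits (rad/s): [2.39, 2.39, 2.79, 3.14, 3.14, 3.14].

### API

Orientations are given as a rotation vector (axis times angle).
In Python, from plant import robot, imaging, models gives the robot as it stands.
- The arm moves only by the tool carry_out, never from a script. Its argument "motion" is one flat list of numbers, 7 for each row, row after row: the shift along the tool's x, y, z in m, then the turn, a rotation vector about the tool's x, y, z in degrees, then the opening, from -1 (shut) to 1 (fully open). A call has exactly 5 rows; each row shifts and turns the pose as measured when the row begins, along the tool's axes as they then stand; what a row does not reach is not made up. A row lasts 1/10 s, in which the tool goes at most 50 mm and 8.59 degrees, less where a joint would pass 70% of its speed; a pose out of reach is approached as far as the arm can. A call is refused whole if a number of a shift passes 0.05 or a number of a turn 8.59, either way. A call with a gripper value outside its range is refused whole. The fingers move at their own pace and stop on an object; "squeeze" is the grip in N (left out, the last holds). Time passes only in rows, so rows that do not move let the fingers close, or fill a call up. It gives the time, the measured TCP pose, the force and the opening at its end, in the units of the state.
- robot.read_state(): the state, without advancing time (a new reading comes with each control period).
- imaging.read_camera(name): name is "scene" or "top" or "wrist"; returns the picture (384x512x3 uint8, blue, green, red); there is no depth.
- imaging.camera_model(name): a dict with "K" (3x3 intrinsics, pixels), "position" and "orientation" of the camera in the world. Camera axes: x right, y down, z forward; pixel columns grow to the right and rows downward; lengths in m; the calibration is good to about 2 mm. A picture is of the moment at which its call begins: read the wrist's pose just before it. camera_model takes no time and is no camera call; for the wrist camera it gives the pose at the moment of the call.
- robot.close_job(): hands the job in, once; it reports no verdict.
Trained networks look in the newest picture that a camera, given by its name, has taken for a name from the list of things; names that differ only in an ending like _2 or _b are one class to them, and where a whole thing is asked for, a point or a joint stands for the part that bears it (a point fixed in the world has none). Each returns a list of dicts, best first, with "confidence" (0 to 1); they miss things now and then, are a little off and sometimes report something else, mostly with a low value. They report only what shows in the picture. A call takes as long as a camera call. They do not tell look-alikes from the thing itself.
- models.outline_of(camera, thing): "pixels" (384x512 bool, what is visible of it) and "pixel" ([column, row] in pixels, amid what is visible of it).
The state is a dict: "t": time; "q": joint angles; "dq": joint speeds; "joint_torque": joint torques, N m; "tool_pos": TCP position; "orientation": TCP orientation; "force": force on the tool from outside, world axes, zero at the start; "wrist_torque": the same for the moment, N m; "opening": finger opening in m.
Only numpy, scipy, OpenCV 4.12 (cv2) and the standard library are available. Lean on these libraries where they do the work, as an engineer would, in place of code of your own. Each camera call takes 0.05 s, during which the arm holds its last target.

## Working session

There is one attempt and no reset: what is moved stays moved. The work goes in short steps, Python scripts to look and compute and a tool call to move; the robot and the scene stay as the last step left them, time stands still between calls to the robot, and variables do not carry over. Pictures are saved under pics/ and viewed, and the job is handed in when it is done.

Besides the shell and the picture viewer there is one more tool, called in YAML: its name, and indented under it one key for each argument. carry_out: Moves the arm, as the interface text tells. Its arguments: {"type":"object","properties":{"motion":{"type":"array","items":{"type":"number"}},"squeeze":{"type":"number"}},"required":["motion"]}

```bash
ls; mkdir -p pics; python3 - <<'E'
from plant import robot, imaging, models
import cv2,numpy as np
s=robot.read_state();print(s)
for n in("scene","top","wrist"):
    m=imaging.camera_model(n);print(n,m)
    im=imaging.read_camera(n);cv2.imwrite(f"pics/{n}0.png",im)
    for t in ("blue_cylinder","cap","yellow_cylinder","lime","jigger","cup"):
        print(n,t,[(np.round(d["confidence"],2),np.round(d["pixel"]),d["pixels"].sum()) for d in models.outline_of(n,t)]) if n!="wrist" else 0
E
```

```text
pics
{'t': 0.0, 'q': array([ 1.17357326e+00,  1.31159290e-01,  1.48923068e+00, -3.36783511e-05,
        1.52298568e+00, -8.53966165e-02]), 'dq': array([-0.00042761, -0.00064129,  0.0018677 ,  0.00206058,  0.00031367,
       -0.00145795]), 'joint_torque': array([ 2.16897155e-03, -5.59852874e+01, -4.91758204e+01,  7.69187207e-02,
        3.57300346e-02, -1.52395687e-04]), 'tool_pos': array([0.18386803, 0.57059475, 0.23641521]), 'orientation': array([-1.55864898,  0.24509575, -0.24447555]), 'force': array([-0.65627652, -0.29449682,  0.36262317]), 'wrist_torque': array([-0.00938724,  0.02363755,  0.00227694]), 'opening': 0.09340619794230731}
scene {'K': array([[412.03089933,   0.        , 251.43253886],
       [  0.        , 412.03089933, 190.37795688],
       [  0.        ,   0.        ,   1.        ]]), 'position': array([-0.14258527, -0.99761848,  0.84522726]), 'orientation': array([-2.06773765,  0.67027929, -0.34794309])}
scene blue_cylinder [(np.float64(0.64), array([262., 232.]), np.int64(1032))]
scene cap [(np.float64(0.96), array([359., 312.]), np.int64(462)), (np.float64(0.81), 
[... 830 characters left out ...]
383., 197.]), np.int64(173)), (np.float64(0.48), array([270., 192.]), np.int64(197)), (np.float64(0.16), array([332., 209.]), np.int64(201))]
top yellow_cylinder [(np.float64(0.83), array([174., 191.]), np.int64(666))]
top lime [(np.float64(0.5), array([215., 198.]), np.int64(150))]
top jigger [(np.float64(0.73), array([114., 196.]), np.int64(193))]
top cup [(np.float64(0.69), array([331., 211.]), np.int64(167))]
wrist {'K': array([[296.15017144,   0.        , 249.82822135],
       [  0.        , 296.15017144, 187.12685907],
       [  0.        ,   0.        ,   1.        ]]), 'position': array([0.11908548, 0.593484  , 0.38578012]), 'orientation': array([2.36929553, 1.72533667, 0.2190974 ])}
```

View pics/scene0.png

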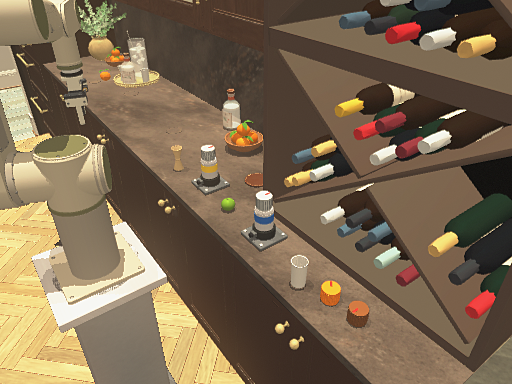

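View pics/top0.png

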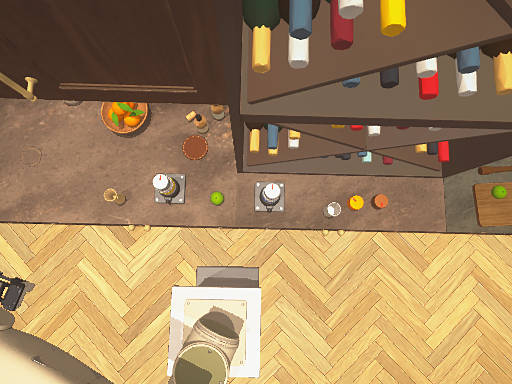

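View pics/wrist0.png

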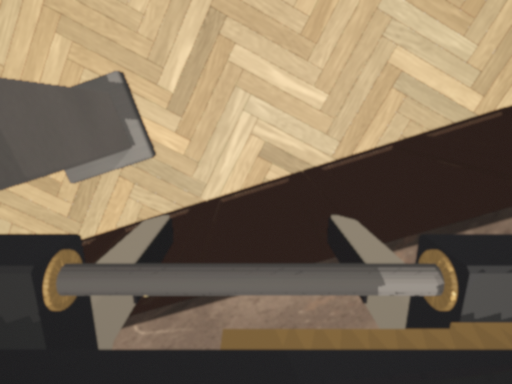

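```bash
python3 - <<'E'
import cv2
a=cv2.imread("pics/scene0.png")[150:290,190:340];b=cv2.imread("pics/top0.png")[150:240,220:320]
cv2.imwrite("pics/sc.png",cv2.resize(a,None,fx=4,fy=4,interpolation=2));cv2.imwrite("pics/tc.png",cv2.resize(b,None,fx=6,fy=6,interpolation=2))
E
```

```text
(no output)
```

View pics/sc.png

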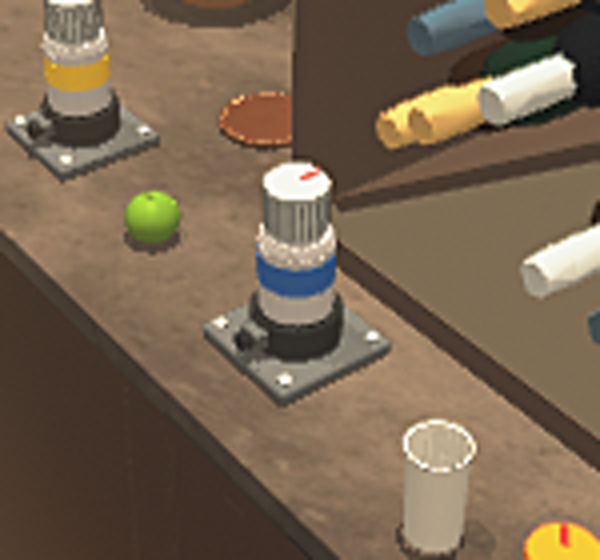

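View pics/tc.png

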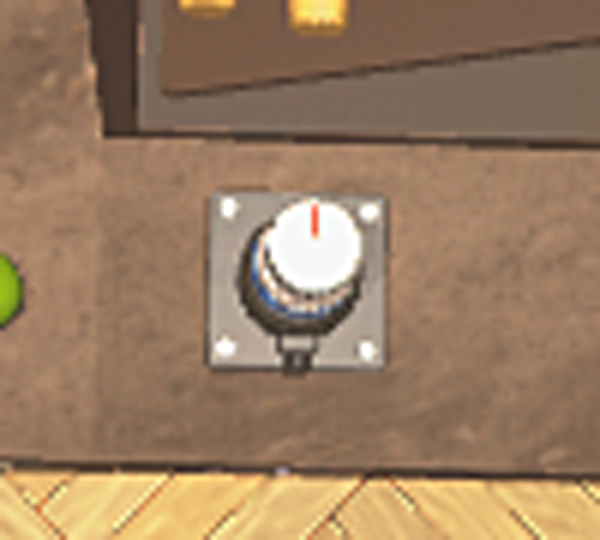

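Candidates:
- Steel cap on the blue-banded cylinder: scene (264,196), top (272,191). This is the one I want.
- Spare cap on the yellow cylinder: scene (209,150), top (161,181).
- Orange look-alike: scene (330,293), top (356,202).
- Brown look-alike: scene (359,312), top (381,200).

The close crop shows the blue band under the chosen cap, with the red dash pointing away from the robot. The wine rack stands close behind it. Next I'll triangulate.

```bash
cat > h.py <<'E'
import numpy as np,cv2
from scipy.spatial.transform import Rotation as R
from plant import robot, imaging, models
def ray(m,p):
    d=np.linalg.inv(m["K"])@np.array([p[0],p[1],1.]);d=R.from_rotvec(m["orientation"]).apply(d);return m["position"],d/np.linalg.norm(d)
def tri(rs):
    A=np.zeros((3,3));b=np.zeros(3)
    for o,d in rs:
        P=np.eye(3)-np.outer(d,d);A+=P;b+=P@o
    x=np.linalg.solve(A,b);return x,[np.linalg.norm((np.eye(3)-np.outer(d,d))@(x-o)) for o,d in rs]
def atz(r,z):
    o,d=r;return o+d*(z-o[2])/d[2]
def proj(m,X):
    p=R.from_rotvec(m["orientation"]).inv().apply(np.atleast_2d(X)-m["position"])@m["K"].T;return p[:,:2]/p[:,2:]
E
python3 - <<'E'
from h import *
S=imaging.camera_model("scene");T=imaging.camera_model("top")
print("cap top",tri([ray(S,(263.9,195.2)),ray(T,(272.2,190.7))]))
for n,p in dict(footTL=(255,182.3),TR=(284.2,182.3),BL=(254.8,211.2),BR=(284.5,211.2)).items(): print(n,atz(ray(T,p),.012))
bz=[atz(ray(T,p),.012) for p in ((258,184.5),(281.7,185.2),(257.5,207.8),(281.2,208.3))]
print("bolts",np.mean(bz,0),bz)
for n,p in dict(lime=(217,198),jig=(114,196),cup=(333,209)).items(): print(n,atz(ray(T,p),.05))
print("rack L",atz(ray(T,(238,172)),0),"R",atz(ray(T,(440,178)),0))
print("yellow top",tri([ray(S,(208.3,149)),ray(T,(160.5,180.5))]))
s=robot.read_state();M=R.from_rotvec(s["orientation"]).as_matrix();print(M)
W=imaging.camera_model("wrist");print(M.T@(W["position"]-s["tool_pos"]),M.T@R.from_rotvec(W["orientation"]).as_matrix())
E
```

```text
cap top (array([ 0.47912919, -0.18275038,  0.15315606]), [np.float64(0.00038433610081962466), np.float64(0.0003843361008196116)])
footTL [ 0.53035197 -0.12906514  0.012     ]
TR [ 0.53321061 -0.23721307  0.012     ]
BL [ 0.42327283 -0.13070527  0.012     ]
BR [ 0.4259954  -0.23931695  0.012     ]
bolts [ 0.47919636 -0.18395383  0.012     ] [array([ 0.52239763, -0.14033431,  0.012     ]), array([ 0.52208186, -0.22805609,  0.012     ]), array([ 0.43597656, -0.14030444,  0.012     ]), array([ 0.4363294 , -0.22712046,  0.012     ])]
lime [0.46355057 0.00567972 0.05      ]
jig [0.46132891 0.37023264 0.05      ]
cup [ 0.43471413 -0.40795925  0.05      ]
rack L [ 0.5699034  -0.06475339  0.        ] R [ 0.56734409 -0.82708915  0.        ]
yellow top (array([0.50409274, 0.18584817, 0.14632591]), [np.float64(0.0008770264336905592), np.float64(0.0008770264336906919)])
[[ 9.51817626e-01  2.14443796e-05  3.06664649e-01]
 [-3.06664650e-01  3.26233631e-05  9.51817625e-01]
 [ 1.04067063e-05 -9.99999999e-01  3.76277251e-05]]
[-0.0686558  -0.14831678  0.00139464] [[ 1.81364223e-04  9.68572204e-01  2.48732492e-01]
 [-8.64830874e-04 -2.48732251e-01  9.68571897e-01]
 [ 9.99999610e-01 -3.90775828e-04  7.92540015e-04]]
```

```bash
python3 - <<'E'
import cv2
a=cv2.imread("pics/top0.png")[90:230,150:350]
cv2.imwrite("pics/tc2.png",cv2.resize(a,None,fx=4,fy=4,interpolation=2))
E
```

```text
(no output)
```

View pics/tc2.png

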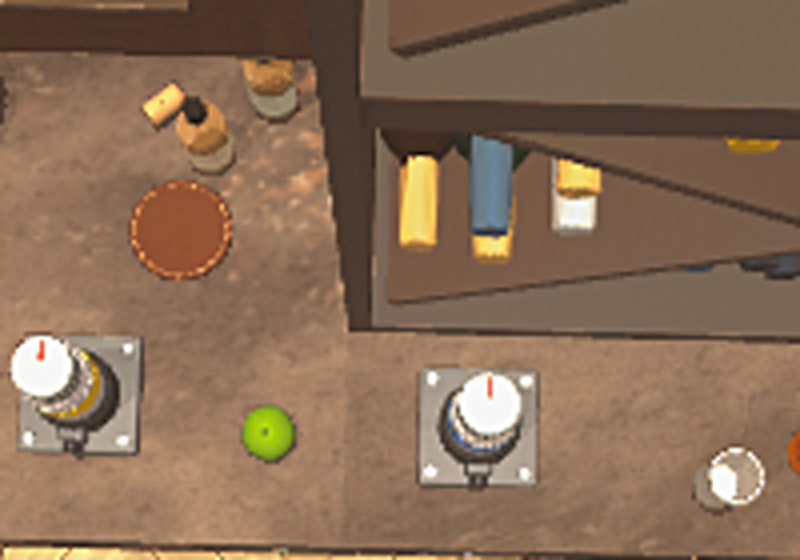

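The crop shows the blue cylinder's foot about 9 cm in front of the rack, with bottle necks just inside or at the rack's front. I'll check how far those necks stick out.

```bash
python3 - <<'E'
from h import *
S=imaging.camera_model("scene");T=imaging.camera_model("top")
for a,b in [((296,157),(272.5,148)),((289,181),(254.5,151)),((300,181),(273,154)),((313,175),(294,147))]: print(tri([ray(S,a),ray(T,b)]))
for p in [(238,172),(242,116),(300,124)]:
    o,d=ray(T,p); k=(0.568-o[0])/d[0];print(o+k*d)
import cv2
a=cv2.imread("pics/scene0.png")[120:290,230:420]
cv2.imwrite("pics/sc2.png",cv2.resize(a,None,fx=4,fy=4,interpolation=2)[:600])
E
```

```text
(array([ 0.60162188, -0.17691275,  0.24001539]), [np.float64(0.002313515895164218), np.float64(0.0023135158951641233)])
(array([ 0.62346934, -0.12421446,  0.11923687]), [np.float64(0.003082295496491688), np.float64(0.0030822954964917822)])
(array([ 0.60853202, -0.18751276,  0.15558074]), [np.float64(0.0069281571882994246), np.float64(0.006928157188299279)])
(array([ 0.6138778 , -0.24640848,  0.20633726]), [np.float64(0.00032192722887122694), np.float64(0.0003219272288712003)])
[ 0.568      -0.06501938  0.00940383]
[ 0.568      -0.08629931  0.59297722]
[ 0.568      -0.21236506  0.55425235]
```

View pics/sc2.png

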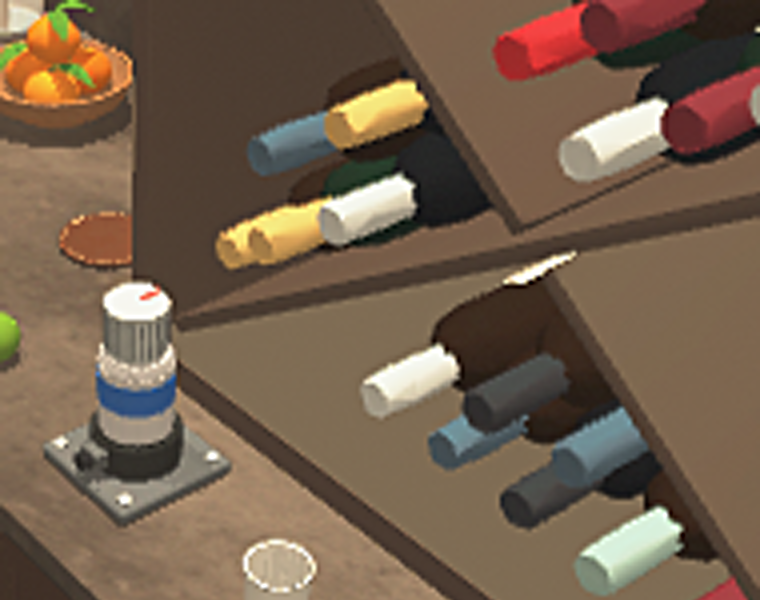

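Bottle necks lie behind the rack front at x≈0.568, 89 mm past the cap's axis at (0.479, −0.183). That limits the gripper body to yaws of about ±25°, so I'll ratchet. Moving now.

carry_out:
  motion: [0.046,0,-0.02,0,0,0,1,0.046,0,-0.02,0,0,0,1,0.046,0,-0.02,0,0,0,1,0.046,0,-0.02,0,0,0,1,0.046,0,-0.02,0,0,0,1]
  squeeze: 40

```text
t: 1.25
tool_pos: [0.3705, 0.4072, 0.2372]
orientation: [-1.556, 0.236, -0.235]
force: [0.0, 0.1, 0.3]
opening: 0.093
```

carry_out:
  motion: [0.024,0,-0.043,0,0,0,1,0.024,0,-0.043,0,0,0,1,0.024,0,-0.043,0,0,0,1,0.024,0,-0.043,0,0,0,1,0.024,0,-0.043,0,0,0,1]

```text
t: 1.75
tool_pos: [0.4242, 0.1629, 0.2365]
orientation: [-1.555, 0.235, -0.237]
force: [2.6, 0.1, -0.1]
opening: 0.0932
```

carry_out:
  motion: [0.015,0,-0.045,0,-3,0,1,0.015,0,-0.045,0,-3,0,1,0.014,0,-0.045,0,-3,0,1,0.01,0,-0.045,0,-3,0,1,0.0,0,-0.03,0,-3,0,1]

```text
t: 2.25
tool_pos: [0.4347, -0.0653, 0.2377]
orientation: [-1.569, 0.019, -0.031]
force: [0.7, 1.1, 0.1]
opening: 0.0929
```

carry_out:
  motion: [0.0,0,-0.045,0,-1,0,1,0,0,-0.045,0,-1,0,1,0,0,-0.027,0,0,0,1,0,0,0,0,0,0,1,0,0,0,0,0,0,1]

```text
t: 2.75
tool_pos: [0.4313, -0.1913, 0.2385]
orientation: [-1.571, -0.008, -0.007]
force: [0.1, -0.5, -0.5]
opening: 0.0932
```

```bash
cat > look.py <<'E'
from h import *
import sys
s=robot.read_state();m=imaging.camera_model("wrist");im=imaging.read_camera("wrist");cv2.imwrite(f"pics/{sys.argv[1]}.png",im)
M=R.from_rotvec(s["orientation"]).as_matrix()
print(s["t"],s["tool_pos"],"yaw",np.degrees(np.arctan2(M[1,0],M[0,0])),"ydir",M[:,1],"q",s["q"],"wt",s["wrist_torque"],"F",s["force"],"op",s["opening"])
np.save(f"pics/{sys.argv[1]}.npy",{k:m[k] for k in m},allow_pickle=True)
print("pred cap top px",proj(m,[.479,-.183,.157]))
for d in models.outline_of("wrist","cap"): print(d["confidence"],d["pixel"])
hsv=cv2.cvtColor(im,cv2.COLOR_BGR2HSV);r=((hsv[...,0]<8)|(hsv[...,0]>172))&(hsv[...,1]>150)&(hsv[...,2]>120)
n,l,st,c=cv2.connectedComponentsWithStats(r.astype(np.uint8))
for i in range(1,n):
    if st[i,4]>8:
        ys,xs=np.where(l==i);P=np.array([atz(ray(m,(x,y)),.157) for x,y in zip(xs,ys)]);v=np.linalg.svd(P-P.mean(0))[2][0];v*=np.sign(v[0])
        print("red",st[i],c[i],P.mean(0),"ang",np.degrees(np.arctan2(v[1],v[0])))
E
python3 look.py w1
```

```text
2.75 [ 0.43133433 -0.19129225  0.23847433] yaw 0.02698923584111943 ydir [ 9.97970091e-03  1.65323339e-05 -9.99950201e-01] q [-0.5300193  -0.23306807  1.83737541  0.00506401  1.52868353 -2.10147817] wt [0.0352565  0.02806834 0.00166923] F [ 0.10394841 -0.46535747 -0.47933645] op 0.09324139092211563
pred cap top px [[257.80750352 250.85871415]]
0.94 [258.2, 242.1]
0.88 [13.2, 191.3]
red [  0 197  13  10  44] [  6.20454545 201.52272727] [ 0.43502732 -0.38725932  0.157     ] ang 45.8283185090311
red [258 259   3   5  13] [259.15384615 261.23076923] [ 0.4887821  -0.18177291  0.157     ] ang -8.907584245386268
```

View pics/w1.png

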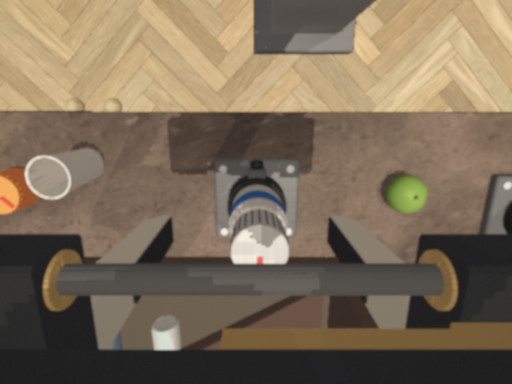

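The wrist view shows the blue-banded cap at (258,245), between the fingers, with its dash at (259,261). The lime is at (407,194), and the cup and orange look-alike are at the left. I'll move over the cap for a second view.

carry_out:
  motion: [0.03,0,0.008,0,0,0,1,0.018,0,0,0,0,0,1,0,0,0,0,0,0,1,0,0,0,0,0,0,1,0,0,0,0,0,0,1]

```text
t: 3.35
tool_pos: [0.4807, -0.1759, 0.2392]
orientation: [-1.57, -0.015, -0.0]
force: [0.2, 0.8, 0.4]
opening: 0.0931
```

```bash
python3 look.py w2
```

```text
3.35 [ 0.48068468 -0.17594376  0.23924048] yaw 0.5559705831286257 ydir [ 9.95393004e-03  7.37465323e-04 -9.99950186e-01] q [-0.45461881 -0.11948882  1.73575121  0.00504092  1.51671168 -2.03537265] wt [ 0.02660071 -0.00083331  0.07242994] F [0.15153984 0.75848091 0.38490328] op 0.09308569594476415
pred cap top px [[239.20152838 194.81266714]]
0.98 [242.4, 195.5]
0.93 [6.6, 154.9]
red [240 203   3  18  54] [241.  211.5] [ 0.49330032 -0.18151774  0.157     ] ang 0.10032487393153895
```

View pics/w2.png

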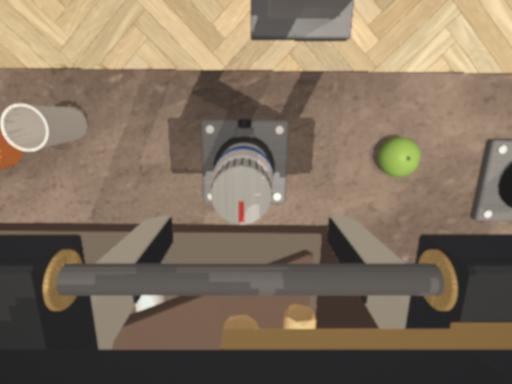

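```bash
python3 - <<'E'
from h import *
m=np.load("pics/w2.npy",allow_pickle=True).item()
for p in [(211,192),(273,192),(242,222),(242,192),(241,221),(241,202)]: print(p,atz(ray(m,p),.157))
print("rack",atz(ray(m,(150,225)),0),atz(ray(m,(300,225)),0))
bolts=[(210,129),(279,129),(209,198),(278,197)]
b=np.array([atz(ray(m,p),.014) for p in bolts]);print(b.mean(0),b)
T=imaging.camera_model("top")
m1=np.load("pics/w1.npy",allow_pickle=True).item()
print("cap top tri",tri([ray(m,(242,191.5)),ray(T,(272.2,190.7)),ray(imaging.camera_model("scene"),(263.9,195.2))]))
print(proj(m,[[.479,-.182,z] for z in (.153,.157)]))
E
```

```text
(211, 192) [ 0.47684096 -0.20575246  0.157     ]
(273, 192) [ 0.47638528 -0.15572314  0.157     ]
(242, 222) [ 0.50249228 -0.18067064  0.157     ]
(242, 192) [ 0.47661317 -0.18074269  0.157     ]
(241, 221) [ 0.5016137  -0.18150185  0.157     ]
(241, 202) [ 0.48508879 -0.18153343  0.157     ]
rack [ 0.5706573  -0.31293808  0.        ] [ 0.56879176 -0.10297738  0.        ]
[ 0.48064915 -0.18159244  0.014     ] [[ 0.43672963 -0.22386099  0.014     ]
 [ 0.43591812 -0.13842904  0.014     ]
 [ 0.52607361 -0.22742308  0.014     ]
 [ 0.52387524 -0.13665663  0.014     ]]
cap top tri (array([ 0.47873195, -0.18199127,  0.15257117]), [np.float64(0.0016772031424157723), np.float64(0.0012791363221999765), np.float64(0.00044926683721679543)])
[[240.57794802 193.4428181 ]
 [240.43765442 194.82344387]]
```

Axis (0.478, −0.1815); grip height about 0.141. I'll line up and descend.

carry_out:
  motion: [-0.003,0,-0.006,0,0,0.5,1,0,0.03,0,0,0,0,1,0,0.03,0,0,0,0,1,0,0.012,0,0,0,0,1,0,0,0,0,0,0,1]

```text
t: 3.95
tool_pos: [0.4765, -0.1852, 0.1677]
orientation: [-1.573, -0.008, 0.003]
force: [0.1, 0.2, 0.2]
opening: 0.093
```

```bash
python3 look.py w3
```

```text
3.95 [ 0.4764823  -0.1851965   0.16765058] yaw 0.40644515777909646 ydir [ 0.00310357 -0.0022338  -0.99999269] q [-4.70616672e-01 -7.06074644e-02  1.82195803e+00 -5.93745203e-04
  1.38646305e+00 -2.04839560e+00] wt [0.04131736 0.00060518 0.0338865 ] F [0.10928784 0.15237179 0.22087398] op 0.09304676482150613
pred cap top px [[251.18319439 237.05287829]]
0.92 [254.5, 230.3]
red [251 247   6  16  95] [253.47368421 254.42105263] [ 0.49005563 -0.18156097  0.157     ] ang 0.030991446060839714
```

View pics/w3.png

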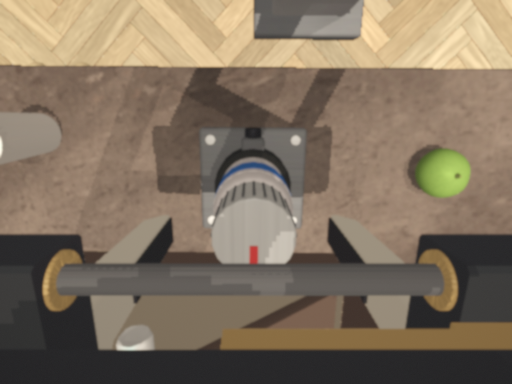

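The cap sits between the fingers, centred at column 255 against the image centre at 250. I need about +3 mm in y, then down 26 mm, then close.

carry_out:
  motion: [0.002,0,0.0035,0,0,0,1,0,0.02,0,0,0,0,1,0,0.006,0,0,0,0,1,0,0,0,0,0,0,0.2,0,0,0,0,0,0,-1]
  squeeze: 15

```text
t: 4.55
tool_pos: [0.4839, -0.1834, 0.1506]
orientation: [-1.579, -0.017, -0.006]
force: [0.2, 0.7, 0.4]
opening: 0.0813
```

carry_out:
  motion: [0,0,0,0,0,0,-1,0,0,0,0,0,0,-1,0,0,0,0,0,0,-1,0,0,0,0,0,0,-1,0,0,0,0,0,0,-1]
  squeeze: 40

```text
t: 5.05
tool_pos: [0.4852, -0.1837, 0.1532]
orientation: [-1.58, -0.02, -0.008]
force: [1.0, -0.4, -1.4]
opening: 0.0498
```

```bash
python3 look.py w4
```

```text
5.05 [ 0.48518145 -0.18373268  0.15317732] yaw 0.42469709147655754 ydir [ 0.0179729  -0.00898952 -0.99979806] q [-4.60808238e-01 -5.30253572e-02  1.83251787e+00 -6.14084682e-05
  1.34200319e+00 -2.03892192e+00] wt [ 0.03576655 -0.01172808 -0.00311278] F [ 1.02299979 -0.3906713  -1.36453032] op 0.04977311387969193
pred cap top px [[248.5660173  233.33939728]]
0.72 [253.8, 152.4]
0.65 [248.8, 225.0]
red [246 244   7  19 130] [249.02307692 253.06923077] [ 0.49045238 -0.1826863   0.157     ] ang 0.7558726208783715
```

View pics/w4.png

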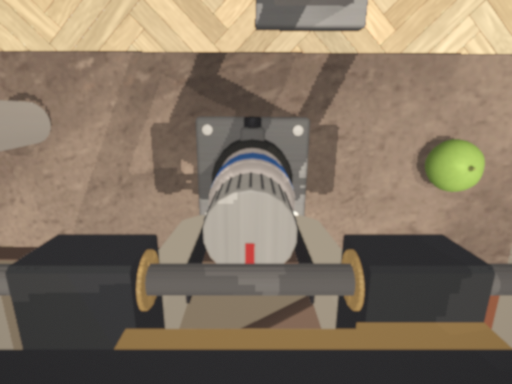

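The grip is 7 mm too far forward and 11 mm high, because idle rows drift. I'll reopen, correct and regrip.

carry_out:
  motion: [0,0,0,0,0,0,0.6,0,0,0,0,0,0,0.6,-0.004,0,0.001,0.5,0,1,0.6,-0.004,0.006,0.001,0,0,0,0.6,0,0.006,0,0,0,0,0.6]

```text
t: 5.65
tool_pos: [0.4769, -0.1821, 0.1413]
orientation: [-1.571, -0.006, 0.006]
force: [-0.5, 0.5, -0.1]
opening: 0.0743
```

```bash
python3 look.py w5
```

```text
5.65 [ 0.47694297 -0.18208238  0.14125454] yaw 0.4182520718298254 ydir [-4.64668744e-05 -5.56823642e-04 -9.99999844e-01] q [-4.64785539e-01 -4.50448400e-02  1.84731551e+00 -5.32818565e-04
  1.33911397e+00 -2.04275947e+00] wt [ 0.03600201  0.03604591 -0.0047559 ] F [-0.50440186  0.5070937  -0.07952178] op 0.07432835174124629
pred cap top px [[245.10063108 258.30319166]]
0.88 [249.4, 237.7]
red [243 296   7   4  28] [246.  297.5] [ 0.50105217 -0.18246854  0.157     ] ang -89.49801178450704
```

carry_out:
  motion: [0.001,0,0,0,0,0,-1,0,0,0,0,0,0,-1,0,0,0,0,0,0,-1,0,0,0,0,0,0,-1,0,0,0,0,0,0,-1]
  squeeze: 45

```text
t: 6.25
tool_pos: [0.4776, -0.1824, 0.1403]
orientation: [-1.572, -0.004, 0.007]
force: [-0.7, 0.2, -1.7]
opening: 0.0494
```

```bash
python3 look.py w6
```

```text
6.25 [ 0.47757187 -0.18235733  0.14026717] yaw 0.40517921163173753 ydir [-1.59327364e-03 -8.04559304e-04 -9.99998407e-01] q [-4.64070077e-01 -4.08270885e-02  1.84510932e+00 -1.47218856e-03
  1.33837532e+00 -2.04159889e+00] wt [ 0.08457614 -0.02240245 -0.03067269] F [-0.71794796  0.19720196 -1.67439127] op 0.04940312217696381
pred cap top px [[245.57269544 258.16254043]]
0.59 [253.2, 238.1]
red [246 296   8   4  30] [249.26666667 297.5       ] [ 0.50092235 -0.18105097  0.157     ] ang -89.59941708769024
```

Firmly gripped (opening 49.4 mm). I'll try yaw growing first, about 12°.

carry_out:
  motion: [0,0,0,0,-3,0,-1,0,0,0,0,-3,0,-1,0,0,0,0,-3,0,-1,0,0,0,0,-3,0,-1,0,0,0,0,0,0,-1]

```text
t: 6.85
tool_pos: [0.4762, -0.1838, 0.1401]
orientation: [-1.565, -0.168, 0.175]
force: [0.2, -0.2, -0.9]
opening: 0.0494
```

```bash
python3 look.py w7
```

```text
6.85 [ 0.47618775 -0.18375483  0.14009358] yaw 12.522601480450842 ydir [-0.00399409 -0.00181218 -0.99999038] q [-0.4663503  -0.04098143  1.84559594 -0.00350776  1.3397323  -2.25490117] wt [ 0.06697352 -0.06881706 -1.03383452] F [ 0.15363761 -0.24688224 -0.88425919] op 0.04943700176264029
pred cap top px [[247.52510768 260.43515744]]
red [243 296   8   7  49] [246.14285714 299.02040816] [ 0.50018349 -0.17905672  0.157     ] ang -8.05795232892692
```

View pics/w7.png

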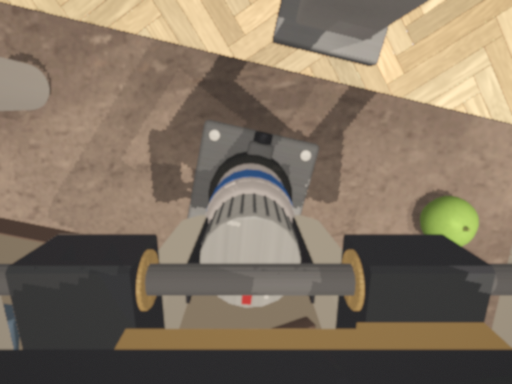

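Torque of −1.03 N m builds against yaw growing, and the dash lags slightly (column 249→246). So this looks like the tight way. I'll go the other way.

carry_out:
  motion: [0.001,0,0.001,0,4,0,-1,0,0,0,0,5,0,-1,0,0,0,0,5,0,-1,0,0,0,0,5,0,-1,0,0,0,0,5,0,-1]

```text
t: 7.45
tool_pos: [0.4768, -0.1831, 0.1401]
orientation: [-1.568, 0.174, -0.168]
force: [-2.4, -0.4, 0.1]
opening: 0.0499
```

```bash
python3 look.py w8
```

```text
7.45 [ 0.47676883 -0.18311163  0.14006866] yaw -12.48012777534628 ydir [-0.00469004 -0.00383911 -0.99998163] q [-0.46321301 -0.04015836  1.8448499  -0.00568166  1.33938516 -1.81488898] wt [-0.01625337  0.47781442  0.0483667 ] F [-2.44726315 -0.36748788  0.12320514] op 0.049919012116813155
pred cap top px [[247.87428303 260.24957111]]
0.64 [253.0, 239.3]
red [243 296   8   7  53] [246.69811321 299.11320755] [ 0.50003238 -0.18830343  0.157     ] ang -48.68404388716759
```

View pics/w8.png

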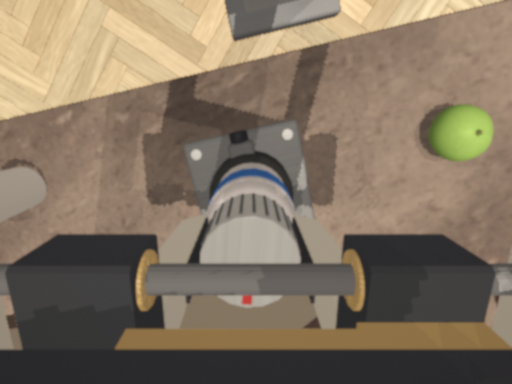

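Turning the yaw-falling way is free (torque 0.05 N m) and the dash turns with the tool. I'll continue to about −26°.

carry_out:
  motion: [0.001,0,0.001,0,5,0,-1,0,0,0,0,5,0,-1,0,0,0,0,4,0,-1,0,0,0,0,0,0,-1,0,0,0,0,0,0,-1]

```text
t: 8.05
tool_pos: [0.4775, -0.1816, 0.1401]
orientation: [-1.546, 0.36, -0.351]
force: [-1.6, -1.3, -0.0]
opening: 0.0498
```

```bash
python3 look.py w9
```

```text
8.05 [ 0.47749405 -0.18160876  0.14009131] yaw -25.95139746811177 ydir [-0.00619442 -0.00323812 -0.99997557] q [-0.45984596 -0.03816668  1.84287409 -0.00580348  1.3410029  -1.57638309] wt [-0.15341895  0.34706437 -0.04677468] F [-1.64864517 -1.280903   -0.04348887] op 0.04977871815207077
pred cap top px [[245.38560207 260.45784303]]
0.76 [251.8, 239.1]
red [243 296   8   7  54] [246.62962963 299.09259259] [ 0.49861808 -0.19193537  0.157     ] ang -67.79415184418747
```

View pics/w9.png

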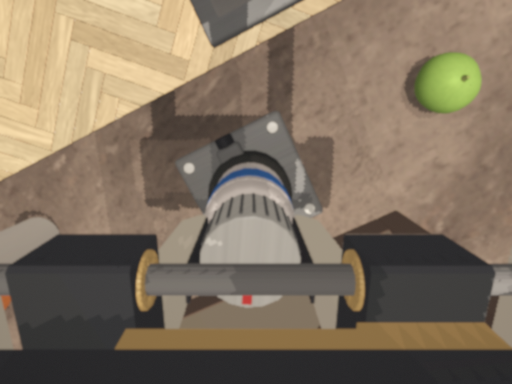

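The dash is now at about −26° (atan2 about the axis), still with the tool. I'll release, go back to about +18° and regrip.

carry_out:
  motion: [0,0,0,0,0,0,0.6,0,0,0,0,0,0,0.6,0,0,0,0,-4,0,0.6,0,0,0,0,-8,0,0.6,0,0,0,0,-8,0,0.6]

```text
t: 8.65
tool_pos: [0.4788, -0.1813, 0.1407]
orientation: [-1.573, 0.074, -0.069]
force: [-0.1, 0.3, 0.5]
opening: 0.0744
```

carry_out:
  motion: [0,0,0,0,-8,0,0.6,0,0,0,0,-8,0,0.6,0,0,0,0,-8,0,0.6,0,0,0,0,0,0,0.6,0,0,0,0,0,0,0.6]

```text
t: 9.15
tool_pos: [0.4801, -0.181, 0.1413]
orientation: [-1.556, -0.273, 0.274]
force: [-0.3, 0.6, 0.2]
opening: 0.0743
```

```bash
python3 look.py w10
```

```text
9.15 [ 0.48007424 -0.18099423  0.14132481] yaw 19.95699637446161 ydir [-3.72697933e-04 -2.81491784e-03 -9.99995969e-01] q [-0.45860512 -0.03856341  1.84089337 -0.00276337  1.33835157 -2.37708306] wt [ 0.06062234  0.02693548 -0.0026373 ] F [-0.31891264  0.60576173  0.17428053] op 0.0743296595837637
pred cap top px [[244.33679521 250.471968  ]]
red [232 260   7   3  15] [235.         261.26666667] [ 0.48606542 -0.1853742   0.157     ] ang -69.73289409513708
```

View pics/w10.png

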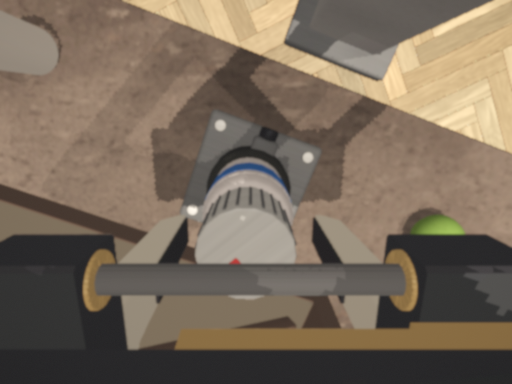

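The dash stayed behind at about −26° while the tool is at +20°. I'll regrip and turn the loose way.

carry_out:
  motion: [-0.002,0,0,0,0,0,-1,0,0,0,0,0,0,-1,0,0,0,0,0,0,-1,0,0,0,0,0,0,-1,0,0,0,0,0,0,-1]

```text
t: 9.75
tool_pos: [0.4782, -0.1827, 0.1416]
orientation: [-1.558, -0.269, 0.27]
force: [-1.0, -0.7, -1.9]
opening: 0.049
```

carry_out:
  motion: [0,0,0,0,5,0,-1,0,0,0,0,5,0,-1,0,0,0,0,5,0,-1,0,0,0,0,5,0,-1,0,0,0,0,5,0,-1]

```text
t: 10.25
tool_pos: [0.4773, -0.1817, 0.1415]
orientation: [-1.571, 0.087, -0.084]
force: [1.5, -0.0, -0.5]
opening: 0.0492
```

```bash
python3 look.py w11
```

```text
10.25 [ 0.47727441 -0.18167414  0.14151527] yaw -6.230232960637067 ydir [-0.002053   -0.00211718 -0.99999565] q [-0.46215734 -0.04352997  1.84535365 -0.00288657  1.34066352 -1.923558  ] wt [ 0.0551931  -0.32341159  0.03023249] F [ 1.54070327 -0.03558127 -0.5142159 ] op 0.0492436216457955
pred cap top px [[244.57108877 258.01830186]]
0.73 [252.2, 236.3]
```

carry_out:
  motion: [0,0,0,0,4,0,-1,0,0,0,0,4,0,-1,0,0,0,0,4,0,-1,0,0,0,0,2,0,-1,0,0,0,0,0,0,-1]

```text
t: 10.85
tool_pos: [0.4774, -0.1816, 0.1415]
orientation: [-1.556, 0.272, -0.27]
force: [0.7, -0.2, 0.1]
opening: 0.0492
```

```bash
python3 look.py w12; python3 - <<'E'
from h import *
im=imaging.read_camera("top");cv2.imwrite("pics/t12.png",cv2.resize(im[150:240,220:320],None,fx=6,fy=6,interpolation=2))
im=imaging.read_camera("scene");cv2.imwrite("pics/s12.png",cv2.resize(im[130:270,190:340],None,fx=4,fy=4,interpolation=2))
E
```

```text
10.85 [ 0.47739175 -0.18160015  0.14152693] yaw -19.797207486510505 ydir [-0.00195673 -0.00204621 -0.99999599] q [-0.46199934 -0.04337466  1.84518062 -0.00277713  1.34062707 -1.68663598] wt [-0.11495556 -0.15198492 -0.07999852] F [ 0.7387261  -0.23580391  0.05440871] op 0.04922729957867795
pred cap top px [[245.13317818 258.93989066]]
0.87 [250.5, 239.1]
```

View pics/w12.png

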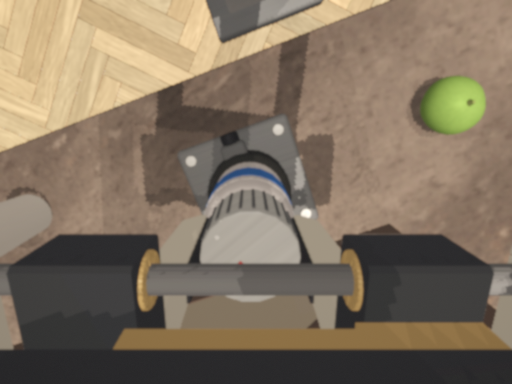

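View pics/s12.png

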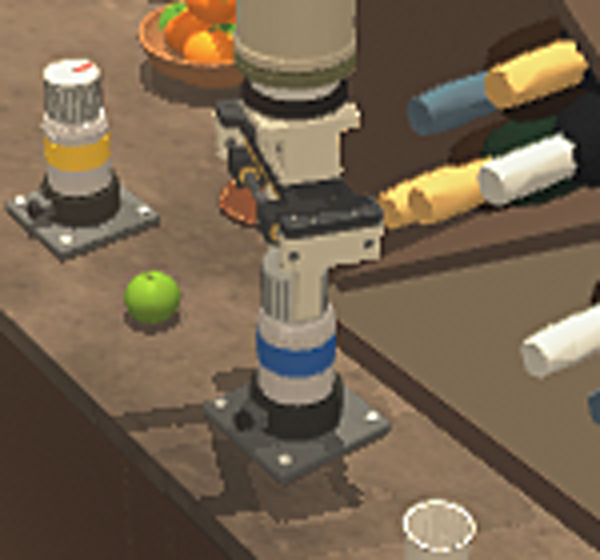

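Everything is in place: the cap is at about −66° with the dash tip at (239,263) beside the bar, torque is low, and the neighbours are untouched. Lifting gently now.

carry_out:
  motion: [0,-0.002,0,0,0,0,-1,0,-0.003,0,0,0,0,-1,0,-0.004,0,0,0,0,-1,0,-0.005,0,0,0,0,-1,0,-0.006,0,0,0,0,-1]

```text
t: 11.55
tool_pos: [0.4769, -0.1812, 0.159]
orientation: [-1.556, 0.271, -0.266]
force: [3.6, -2.4, -5.8]
opening: 0.049
```

carry_out:
  motion: [0,-0.008,0,0,0,0,-1,0,-0.01,0,0,0,0,-1,0,-0.012,0,0,0,0,-1,0,-0.014,0,0,0,0,-1,0,-0.012,0,0,0,0,-1]

```text
t: 12.05
tool_pos: [0.4754, -0.1803, 0.2184]
orientation: [-1.554, 0.274, -0.261]
force: [0.1, 0.7, -2.6]
opening: 0.0492
```

carry_out:
  motion: [0,-0.005,0,0,0,0,-1,0,0,0,0,0,0,-1,0,0,0,0,0,0,-1,0,0,0,0,0,0,-1,0,0,0,0,0,0,-1]

```text
t: 12.55
tool_pos: [0.4763, -0.1807, 0.2264]
orientation: [-1.555, 0.271, -0.264]
force: [0.3, 0.3, -2.4]
opening: 0.0492
```

```bash
python3 look.py w13; python3 - <<'E'
from h import *
im=imaging.read_camera("scene");cv2.imwrite("pics/s13.png",cv2.resize(im[130:270,190:340],None,fx=4,fy=4,interpolation=2))
s=robot.read_state();print(s["tool_pos"],s["force"],s["opening"],s["dq"])
E
```

```text
12.55 [ 0.47628248 -0.18073601  0.2264178 ] yaw -19.52174231645289 ydir [-5.09262646e-03 -3.90852082e-04 -9.99986956e-01] q [-0.46150972 -0.10653754  1.74711782 -0.00262332  1.50539842 -1.69141502] wt [-0.00325291 -0.0201479   0.04004019] F [ 0.34870987  0.25624192 -2.39846954] op 0.049248526627526
pred cap top px [[246.37379334 207.79369688]]
0.59 [14.1, 240.8]
red [  7 249  14   7  39] [ 13.33333333 251.92307692] [ 0.45149689 -0.37224945  0.157     ] ang 45.52802715961132
[ 0.47628157 -0.18072847  0.22645676] [-0.48477077 -0.37335993 -2.87332249] 0.04900707006887418 [ 0.00096031 -0.00247403 -0.00374277  0.00082095 -0.00014032 -0.00221274]
```

View pics/w13.png

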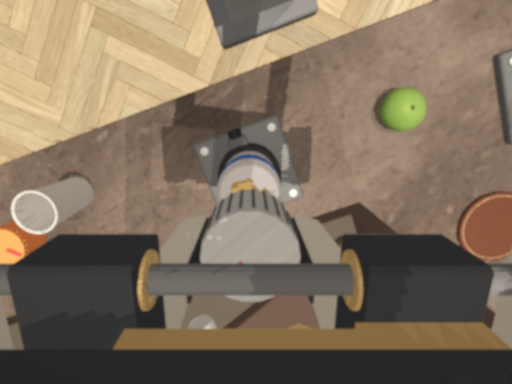

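View pics/s13.png

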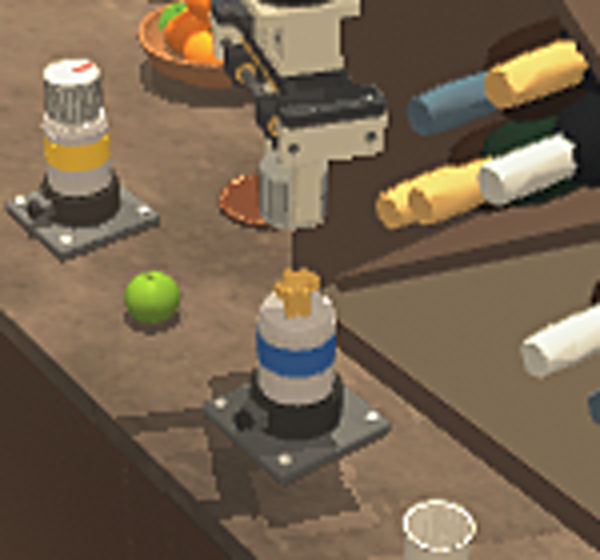

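The scene picture shows the bare brass neck on the blue cylinder at crop (297,290). The cap is held level above it in the fingers and nothing else has moved. The cap has risen about 85 mm, the arm is still, and the tool carries 2.4–2.9 N. Handing in.

```bash
python3 -c "
from plant import robot
print(robot.close_job())"
```

```text
the job is handed in; nothing more can be done
None
```

The cap is off the blue-banded cylinder and the gripper is still holding it, level and still, about 85 mm above its seat and within about 2 mm of the axis. I handed the job in at about 12.7 s; no verdict was reported.

- **Thread direction:** with yaw growing, the cap stayed fast, with about 1 N m building against a 12° twist. With yaw falling (clockwise from above) it ran freely.
- **Turning:** I turned it about 66° in two grips, because the wine rack behind leaves little room for the gripper body. That figure is the sum of the tool turns. After the first grip the red dash confirmed −26°; at the end only its tip showed, so the total is less directly checked.
- **Lift:** I raised it straight up. The last scene picture shows the bare neck below.
- **Last checks:** the grip opening was 49.2 mm on the 50 mm cap, set to 45 N. The load was 2.4–2.9 N, about the cap's weight. The yellow cylinder's cap, the lime and the cup looked untouched in that picture; the jigger was outside the crop, but the arm passed well above it.
- **What went wrong:** the first grip was about 7 mm forward and 11 mm high, because the arm drifted during idle rows. I opened and regripped before turning anything.
- **Disagreement:** the measured cap-top height was 0.153 m against 0.157 m from the text. Gripping at 0.141 m suited both.

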